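# Prime the glaze dispenser that has the beaker under its spout

### The arm

A 6-joint arm with a two-finger parallel gripper is mounted at the origin on the work surface. World frame = base frame: x ahead of the robot, y to its left, z up, the work surface at z = 0. Lengths are in mm, angles in rad, forces in N, time in s.
With the tool pointing down it reaches from about 425 to 950 mm from the base axis. Payload 3.5 kg.
Tool frame: the origin (TCP) lies midway between the tips of the shut fingers; the grasp point (between the pads) lies bot.grasp_offset behind it (bot.grasp_offset is the distance from the TCP to the grasp point, in mm); z points along the fingers, y is the line along which they close (so a half turn about z gives the same grasp; the last joint's range is limited). The gripper opens to 85 mm and grips with 20 to 120 N. Pads are 22 mm wide; open, the fingers measure 114 mm over their backs; the gripper's body (76 mm by 85 mm) begins 54 mm behind the grasp point. The pads swing forward as they close: fully open they stand 13 mm farther back than shut.
Start: joints at [-1.324, 0.286, 1.577, -0, 1.279, -0.15], TCP at [260.888, -622.53, 202.625] pointing down, gripper open.
Joint ranges: [-2.77, 2.77], [-0.9, 2.22], [0.21, 2.48], [-1.53, 4.67], [0.24, 2.81], [-2.84, 2.84]. Speed limits (rad/s): [2.79, 2.79, 3.14, 3.14, 3.14, 3.14].

### API

Orientations are given as a unit quaternion [w, x, y, z].
In Python, from rig import bot, imaging gives the robot as it stands.
- The arm moves only by the tool arm_command, never from a script. Its arguments are lists of equal length, an entry for each row: "fingers": the gripper's target within -1 to 1 (shut at 1, half-way at 0, fully open at -1); "linear": the shift along the tool's x, y, z in cm, a list of three; "turn": the turn, a rotation vector about the tool's x, y, z in degrees, a list of three. In form: {"fingers": [fingers, ...], "linear": [[tx, ty, tz], ...], "turn": [[rx, ry, rz], ...]}. A call has 1 to 20 rows; each row shifts and turns the commanded pose from where the row before left it, along the tool's axes as they then stand; what a row does not reach is not made up. A row lasts 1/12 s, in which the tool goes at most 41.7 mm and 7.16 degrees, less where a joint would pass 70% of its speed; a pose out of reach is approached as far as the arm can. A call is refused whole if a number of a shift passes 4.17 or a number of a turn 7.16, either way. A call with a gripper value outside its range is refused whole. The fingers move at their own pace and stop on an object; the grip force is fixed at half the most. Time passes only in rows, so rows that do not move let the fingers close. It gives the time, the measured TCP pose, the force, the opening and the grip force at its end, in the units of the state.
- bot.get_obs(): the state, without advancing time (a new reading comes with each control period).
- imaging.read_camera(name): name is "scene" or "top"; returns the picture (400x640x3 uint8, red, green, blue); there is no depth.
- imaging.camera_model(name): a dict with "fov_y" (degrees; the focal length in pixels is half the picture's height over the tangent of half this angle, whatever the lens; pixels are square), "cx", "cy" (the principal point, pixels), "extrinsics" (4x4, takes a point from world to camera coordinates). Camera axes: x right, y up, looking along -z (the intrinsics and any distortion apply to the point x, -y, -z); pixel columns grow to the right and rows downward; lengths in mm; the calibration is good to about 2 mm. A picture is of the moment at which its call begins. camera_model takes no time and is no camera call.
- bot.job_done(): hands the job in; it is judged then, once.
The state is a dict: "time": time; "q": joint angles; "qd": joint speeds; "effort": joint torques, N m; "tool_pos": TCP position; "tool_rot": TCP orientation; "ft_force": force on the tool from outside, world axes, zero at the start; "wrist_torque": the same for the moment, N m; "width": finger opening in mm; "grasp_force": force on a finger pad.
Only numpy, scipy, OpenCV 4.12 (cv2) and the standard library are available. Lean on these libraries where they do the work, as an engineer would, in place of code of your own. Each camera call takes 0.05 s, during which the arm holds its last target. There are 200 camera calls.

### The job

Three identical pump dispensers for glaze stand on the art-room table. Prime the one that has the fired-clay beaker standing under its spout: press its head down through the soft first stop to the stiffer second stop, all the way to the bottom, hold it there for a moment, then let it come all the way back up. Leave the beaker where it stands and do not press the other two pumps.

Things in the scene. Friction and masses are not known exactly. Their poses are not given: they have to be found in the camera images.
- pump_top (a point): Centre of the top face of the wanted pump's press head (beaker under its spout): a flat black disc 56 mm across, 16 mm thick, top 240 mm above the table at rest. It moves 25 mm straight down: 15 mm soft (3 to 6 N) to the first stop, then 10 mm stiffer (11 to 15 N) to the solid second stop, 215 mm above the table. Springs lift it when let go. The point moves with it; x along the spout, z up.
- beaker: Fired-clay (terracotta) open beaker, 60 mm across the rim, 68 mm tall, about 160 g, loose, upright on the wanted pump's foot (12 mm thick) under its spout, 88 mm from the bottle's axis. Origin: centre of its underside. Another such beaker stands elsewhere on the table, under no spout.
- spare_a_top (a point): The same point on a second pump, no beaker under its spout; not to be pressed. All three alike: white bottle 90 mm across, foot screwed to the table; the spout, a steel tube 10 mm thick, leaves the disc 8 mm below its top, reaches 88 mm from its centre, turns down to 135 mm above the table and moves with the head.
- spare_b_top (a point): The same point on the third pump, also with no beaker under its spout; not to be pressed.
Not all that is in view belongs to the job. Leave any blue or purple look-alike of the part that bears pump_top alone.

How it is judged:
By the outcome, as a careful person would: the job done as asked, in the order asked, and still so for the second after the job is handed in, with the robot touching nothing.
It also fails if it takes over 27 s, if anything falls off the work surface, if the arm or the gripper's body presses on something with over 40 N, if the wrist force passes 120 N, or if a joint passes its speed limit or range.

## Working session

There is one attempt and no reset: what is moved stays moved. The work goes in short steps, Python scripts to look and compute and a tool call to move; the robot and the scene stay as the last step left them, time stands still between calls to the robot, and variables do not carry over. Pictures are saved under pics/ and viewed, at most 10 in all, crops included, and the job is handed in when it is done.

Besides the shell and the picture viewer there is one more tool, called after "Emit:" as name(argument=value, ...), one argument or row to a line, values as JSON. arm_command: Moves the arm, as the interface text tells. Its arguments: {"type":"object","properties":{"fingers":{"type":"array"},"linear":{"type":"array"},"turn":{"type":"array"}},"required":["fingers","linear","turn"]}

```bash
mkdir -p pics; python3 - <<'E'
from rig import bot, imaging
import cv2
for n in("scene","top"):
    im=imaging.read_camera(n); cv2.imwrite(f"pics/{n}0.png",im[...,::-1]); m=imaging.camera_model(n); print(n,m)
print(bot.get_obs(), bot.grasp_offset)
E
```

```text
scene {'fov_y': 54.20594022426626, 'cx': 319.36239978231015, 'cy': 201.44906066764483, 'extrinsics': array([[ 7.11580222e-01,  7.02554270e-01, -8.43125152e-03,
        -3.64739815e+02],
       [-6.04735537e-01,  6.18525821e-01,  5.01717789e-01,
         1.19441049e+02],
       [ 3.57698921e-01, -3.51913778e-01,  8.64990274e-01,
        -1.30666408e+03],
       [ 0.00000000e+00,  0.00000000e+00,  0.00000000e+00,
         1.00000000e+00]])}
top {'fov_y': 46.08426239560379, 'cx': 316.49587573345946, 'cy': 200.026327648733, 'extrinsics': array([[ 3.00282635e-02, -9.99308286e-01,  2.19374568e-02,
         4.93530575e+01],
       [ 9.95617453e-01,  3.18476446e-02,  8.79296037e-02,
        -4.19691232e+02],
       [-8.85674379e-02,  1.92009416e-02,  9.95885100e-01,
        -1.52929938e+03],
       [ 0.00000000e+00,  0.00000000e+00,  0.00000000e+00,
         1.00000000e+00]])}
{'time': 0.1, 'q': array([-1.32400251e+00,  2.87129540e-01,  1.57804170e+00,  7.50008435e-06,
        1.27860678e+00, -1.50000749e-01]), 'qd': array([ 0.00010287, -0.00197671, -0.00243125, -0.00088394,  0.00082245,
        0.00032075]), 'effort': array([ 5.68595406e-04, -4.07299769e+01, -2.93699348e+01, -1.34011707e-04,
        3.45781511e-03, -1.42725234e-06]), 'tool_pos': array([ 260.72836315, -621.89456333,  201.34458028]), 'tool_rot': array([-1.09157556e-03,  9.80383358e-01,  1.97097128e-01, -4.92756356e-05]), 'ft_force': array([0.65641362, 0.07423638, 0.94540945]), 'wrist_torque': array([-0.06786531,  0.0151197 , -0.00176853]), 'grasp_force': 0.0, 'width': 85.41113223598092} 18.700000000000003
```

View pics/scene0.png

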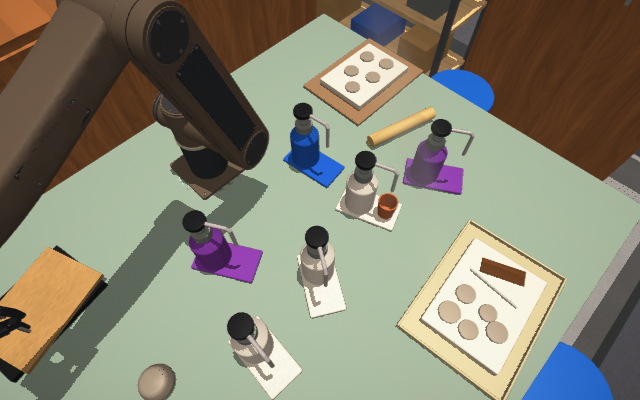

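View pics/top0.png

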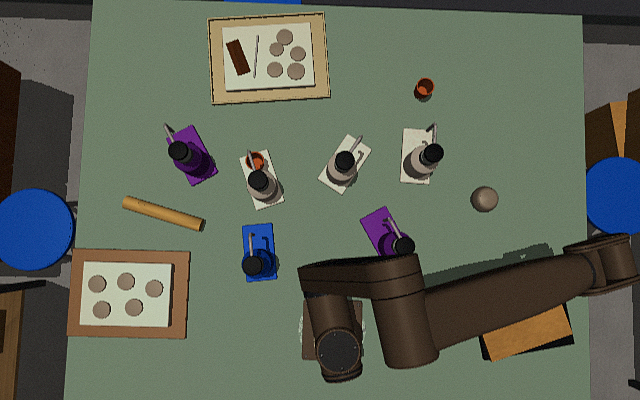

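The scene picture shows three white pumps with heads at about (366,160), (317,237) and (241,325). In the top picture these are at (259,181), (344,161) and (431,153). The only one with a beaker on its foot under the spout is scene (366,160), beaker (387,205), which is top (259,181), beaker (257,160). The other beaker, top (424,88), stands alone. The blue and purple pumps are look-alikes. I'll confirm this with a crop and measure.

```bash
cat >h.py <<'E'
import numpy as np, cv2
from rig import bot, imaging
def ray(n,u,v):
    m=imaging.camera_model(n);E=m["extrinsics"];f=200/np.tan(np.radians(m["fov_y"]/2))
    d=E[:3,:3].T@np.array([(u-m["cx"])/f,-(v-m["cy"])/f,-1]);o=-E[:3,:3].T@E[:3,3]
    return o,d
def plane(n,u,v,z):
    o,d=ray(n,u,v);return o+d*(z-o[2])/d[2]
def proj(n,p):
    m=imaging.camera_model(n);E=m["extrinsics"];f=200/np.tan(np.radians(m["fov_y"]/2))
    c=E[:3,:3]@p+E[:3,3];return m["cx"]-f*c[0]/c[2],m["cy"]+f*c[1]/c[2]
E
python3 - <<'E'
from h import *
crops=[]
for n,heads in (("scene",[(366,160),(317,237),(241,325)]),("top",[(259,181),(344,161),(431,153)])):
    im=cv2.imread(f"pics/{n}0.png")
    mask=(im.max(2)<45).astype('uint8')
    for (u,v) in heads:
        sub=np.zeros_like(mask);sub[v-22:v+22,u-22:u+22]=mask[v-22:v+22,u-22:u+22]
        k,l,s,c=cv2.connectedComponentsWithStats(sub)
        i=1+np.argmax(s[1:,4]);print(n,s[i],c[i].round(1),plane(n,*c[i],240 if 0 else 236).round(1))
    u,v=heads[0];crops.append(cv2.resize(im[v-45:v+75,u-60:u+60] if n=="scene" else im[v-60:v+60,u-60:u+60],(400,400),interpolation=cv2.INTER_CUBIC))
    # beaker
    hsv=cv2.cvtColor(im,cv2.COLOR_BGR2HSV);m=cv2.inRange(hsv,(3,130,80),(13,255,255))
    k,l,s,c=cv2.connectedComponentsWithStats(m)
    for i in range(1,k):
        if s[i,4]>60: print(' red',n,s[i],c[i].round(1),plane(n,*c[i],46).round(1))
cv2.imwrite("pics/crop.png",np.hstack(crops))
E
```

```text
scene [356 151  19  20 301] [364.9 160.2] [453.1 232.8 236. ]
scene [305 226  23  23 355] [315.7 236.1] [515.3 -12.  236. ]
scene [227 313  27  27 464] [238.6 325.5] [ 545. -269.  236.]
 red scene [   0    0   57   46 1796] [23.3 16.6] [-1145.    -92.9    46. ]
 red scene [ 175    0  132   73 5179] [243.9  25.8] [-428.7  513.8   46. ]
 red scene [310   0   7  19  67] [313.9   7.7] [-307.3  797.9   46. ]
 red scene [ 464    0   77   98 3106] [500.2  43. ] [ 379.2 1146.5   46. ]
 red scene [ 498    5  142  152 8055] [566.7  90.1] [ 687.4 1088.2   46. ]
 red scene [  0  30  44  55 737] [14.7 57. ] [-924.7 -227.6   46. ]
 red scene [491  36  47  81 337] [513.3  77.1] [ 515.7 1014.1   46. ]
 red scene [  45   61  114  131 4505] [112.4 121.3] [-358.3 -133.8   46. ]
 red scene [ 574   92   66   89 1839] [612.5 144.1] [911.  963.9  46. ]
 red scene [567  95  64  65 220] [603.3 121.3] [ 846.2 1037.6   46. ]
 red scene [378 193  20  26 407] [386.7 204.9] [529.9 270.7  46. ]
 red scene [480 258  45  28 617] [502.5 271.2] [888.5 330.6  46. ]
top [248 164  21  28 342] [258.1 179.9] [450.4 233.3 236. ]
top [335 151  20  22 326] [344.1 161.2] [512.   -8.8 236. ]
top [419 144  25  22 361] [431.6 154.2] [ 541.  -259.2  236. ]
 red top [417  78  17  17 116] [424.1  87.7] [ 800.8 -282.6   46. ]
 red top [251 152  13  18 104] [257.7 161. ] [536.5 257.6  46. ]
```

View pics/crop.png

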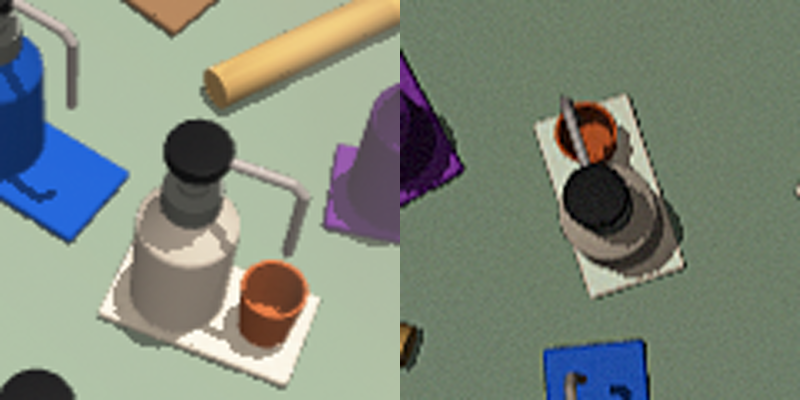

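The crop confirms it: this white pump has a grey neck and a terracotta beaker on its foot, directly under the spout. The head is at about (451,234) and the beaker at (533,264). I'll shut the fingers, rise, then travel above the pumps.

Emit:
arm_command(
  fingers=[1,1,1,1,1,1,1,1,1,1,1,1,1,1,1,1,1,1,1,1],
  linear=[
    [0,0,-3.2],
    [0,0,-3.2],
    [0,0,-3.2],
    [0,0,-3.2],
    [2.4,-2.5,0],
    [2.4,-2.5,0],
    [2.4,-2.5,0],
    [2.4,-2.5,0],
    [2.4,-2.5,0],
    [2.4,-2.5,0],
    [2.4,-2.5,0],
    [2.4,-2.5,0],
    [2.4,-2.5,0],
    [2.4,-2.5,0],
    [2.4,-2.5,0],
    [2.4,-2.5,0],
    [2.4,-2.5,0],
    [2.4,-2.5,0],
    [2.4,-2.5,0],
    [2.4,-2.5,0],
  ],
  turn=[
    [0,0,0],
    [0,0,0],
    [0,0,0],
    [0,0,0],
    [0,0,0],
    [0,0,0],
    [0,0,0],
    [0,0,0],
    [0,0,0],
    [0,0,0],
    [0,0,0],
    [0,0,0],
    [0,0,0],
    [0,0,0],
    [0,0,0],
    [0,0,0],
    [0,0,0],
    [0,0,0],
    [0,0,0],
    [0,0,0],
  ],
)

```text
time: 1.77
tool_pos: [460.5, -103.4, 330.2]
tool_rot: [-0.0, 0.98, 0.197, -0.0]
ft_force: [0.6, -0.3, -0.2]
width: 0.1
grasp_force: 0.0
```

Emit:
arm_command(
  fingers=[1,1,1,1,1,1,1,1,1,1,1,1,1,1,1,1],
  linear=[
    [1.1,-2.86,0],
    [1.1,-2.86,0],
    [1.1,-2.86,0],
    [1.1,-2.86,0],
    [1.1,-2.86,0],
    [1.1,-2.86,0],
    [1.1,-2.86,0],
    [1.1,-2.86,0],
    [1.1,-2.86,0],
    [1.1,-2.86,0],
    [1.1,-2.86,0],
    [0,0,2.2],
    [0,0,2.2],
    [0,0,2.0],
    [0,0,0],
    [0,0,0],
  ],
  turn=[
    [0,0,0],
    [0,0,0],
    [0,0,0],
    [0,0,0],
    [0,0,0],
    [0,0,0],
    [0,0,0],
    [0,0,0],
    [0,0,0],
    [0,0,0],
    [0,0,0],
    [0,0,0],
    [0,0,0],
    [0,0,0],
    [0,0,0],
    [0,0,0],
  ],
)

```text
time: 3.1
tool_pos: [449.6, 231.5, 265.2]
tool_rot: [0.0, 0.98, 0.197, -0.002]
ft_force: [-0.2, -0.4, 0.1]
width: 0.1
grasp_force: 0.0
```

```bash
python3 - <<'E'
from h import *
p=bot.get_obs()["tool_pos"];print(p,bot.get_obs()["ft_force"])
cr=[]
for n in("scene","top"):
    im=imaging.read_camera(n)[...,::-1].copy();cv2.imwrite(f"pics/{n}1.png",im)
    u,v=map(int,proj(n,np.array([451,234,240.])));print(n,proj(n,p),u,v)
    cr.append(cv2.resize(im[v-50:v+50,u-50:u+50],(400,400),interpolation=cv2.INTER_CUBIC))
cv2.imwrite("pics/crop1.png",np.hstack(cr))
E
```

```text
[449.55773263 231.50218271 265.18636486] [-0.21845177 -0.35169962  0.13937292]
scene (np.float64(364.6159194531833), np.float64(152.96385355185794)) 364 158
top (np.float64(257.6835715023613), np.float64(178.84489964880513)) 257 179
```

View pics/crop1.png

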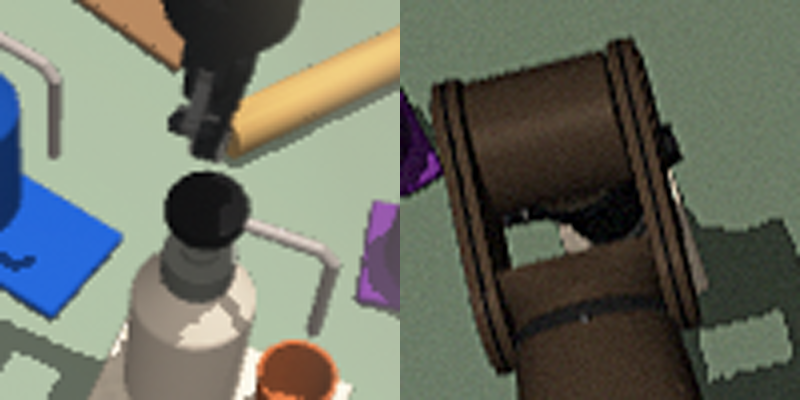

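```bash
python3 - <<'E'
from h import *
im=cv2.imread("pics/scene1.png");p=bot.get_obs()["tool_pos"]
c=cv2.resize(im[100:180,325:405],(560,560),interpolation=cv2.INTER_NEAREST)
c=np.clip(c*2.2,0,255).astype('uint8')
for q,col in((p,(0,0,255)),(p+[0,0,18.7],(0,255,0)),(np.array([451,234,240.]),(255,0,255))):
    u,v=proj("scene",q);cv2.circle(c,(int((u-325+.5)*7),int((v-100+.5)*7)),4,col,-1)
cv2.imwrite("pics/tip.png",c)
E
```

```text
(no output)
```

View pics/tip.png

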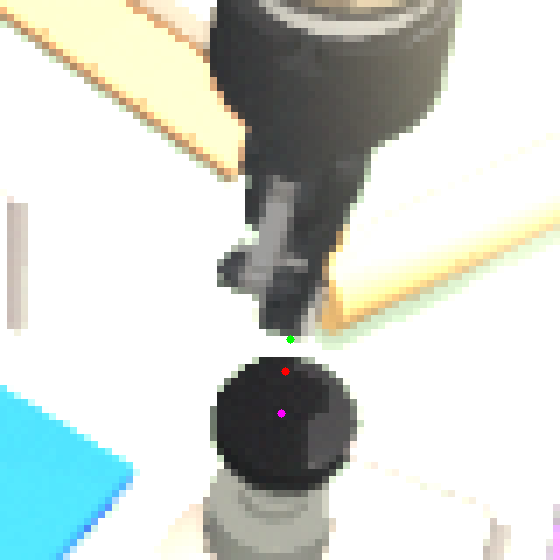

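The tip shows about 5 px above the projected TCP, while the head sits as expected at (365,159). That means the tip is either higher or shifted sideways, so I'll go down gently and let the contact height tell which.

Emit:
arm_command(
  fingers=[1,1,1,1,1,1,1],
  linear=[
    [0,-0.2,0.5],
    [0.1,0,0.5],
    [0,0,0.5],
    [0,0,0.5],
    [0,0,0.2],
    [0,0,0],
    [0,0,0],
  ],
  turn=[
    [0,0,0],
    [0,0,0],
    [0,0,0],
    [0,0,0],
    [0,0,0],
    [0,0,0],
    [0,0,0],
  ],
)

```text
time: 3.78
tool_pos: [450.6, 233.9, 244.4]
tool_rot: [0.0, 0.98, 0.197, -0.0]
ft_force: [-0.1, -0.1, -0.5]
width: -0.1
grasp_force: 0.0
```

Emit:
arm_command(
  fingers=[1,1,1,1],
  linear=[
    [0,0,0.3],
    [0,0,0.3],
    [0,0,0],
    [0,0,0],
  ],
  turn=[
    [0,0,0],
    [0,0,0],
    [0,0,0],
    [0,0,0],
  ],
)

```text
time: 4.12
tool_pos: [450.5, 233.9, 238.4]
tool_rot: [0.0, 0.98, 0.197, -0.0]
ft_force: [0.6, 0.5, -0.9]
width: 0.2
grasp_force: 0.0
```

```bash
python3 - <<'E'
from h import *
o=bot.get_obs();p=o["tool_pos"];print(o["time"],p,o["ft_force"],o["wrist_torque"])
im=imaging.read_camera("scene")[...,::-1].copy()
c=cv2.resize(im[100:210,325:435],(550,550),interpolation=cv2.INTER_NEAREST)
c=np.clip(c*1.5,0,255).astype('uint8')
u,v=proj("scene",p);cv2.circle(c,(int((u-325+.5)*5),int((v-100+.5)*5)),3,(0,0,255),-1)
cv2.imwrite("pics/tip2.png",c)
E
```

```text
4.1167 [450.49530047 233.91198881 238.38013398] [ 0.56358002  0.47807857 -0.8580583 ] [-0.0062813  -0.02349492 -0.03403876]
```

View pics/tip2.png

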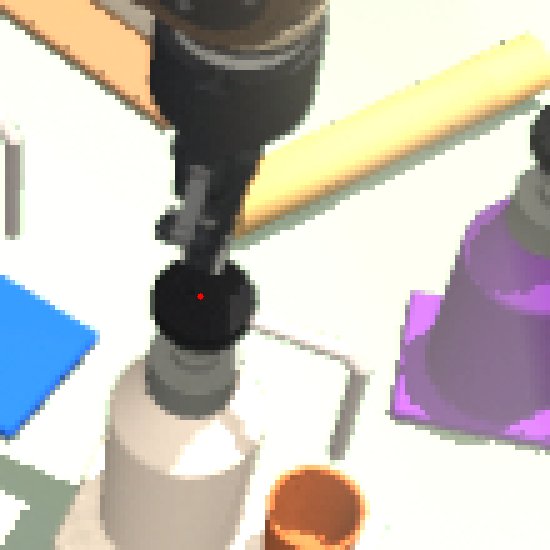

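The TCP reads 238.4 with no contact, so the tip is probably higher than the TCP suggests. I'll keep going down in small steps.

Emit:
arm_command(
  fingers=[1,1,1],
  linear=[
    [0,0,0.3],
    [0,0,0.3],
    [0,0,0],
  ],
  turn=[
    [0,0,0],
    [0,0,0],
    [0,0,0],
  ],
)

```text
time: 4.42
tool_pos: [450.2, 233.8, 231.7]
tool_rot: [0.0, 0.98, 0.197, -0.001]
ft_force: [0.0, -0.6, -0.7]
width: -0.2
grasp_force: 0.0
```

Emit:
arm_command(
  fingers=[1,1,1],
  linear=[
    [0,0,0.3],
    [0,0,0.3],
    [0,0,0],
  ],
  turn=[
    [0,0,0],
    [0,0,0],
    [0,0,0],
  ],
)

```text
time: 4.67
tool_pos: [450.2, 233.8, 225.7]
tool_rot: [0.0, 0.98, 0.197, -0.001]
ft_force: [0.1, -1.0, 0.0]
width: 0.2
grasp_force: 0.0
```

Emit:
arm_command(
  fingers=[1,1,1],
  linear=[
    [0,0,0.3],
    [0,0,0.3],
    [0,0,0],
  ],
  turn=[
    [0,0,0],
    [0,0,0],
    [0,0,0],
  ],
)

```text
time: 4.92
tool_pos: [450.3, 233.8, 219.8]
tool_rot: [0.0, 0.98, 0.197, -0.001]
ft_force: [0.3, 0.4, -0.3]
width: -0.0
grasp_force: 0.0
```

```bash
python3 - <<'E'
from h import *
o=bot.get_obs();p=o["tool_pos"];print(o["time"],p,o["ft_force"],o["wrist_torque"])
im=imaging.read_camera("scene")[...,::-1].copy()
c=cv2.resize(im[115:195,330:410],(560,560),interpolation=cv2.INTER_NEAREST)
c=(255*(c/255.)**.5).astype('uint8')
u,v=proj("scene",p);cv2.circle(c,(int((u-330+.5)*7),int((v-115+.5)*7)),3,(0,0,255),-1)
cv2.imwrite("pics/tip3.png",c)
E
```

```text
4.9167 [450.25558625 233.82676676 219.77309576] [ 0.320847    0.37247808 -0.3210873 ] [0.02321763 0.00434572 0.01715243]
```

View pics/tip3.png

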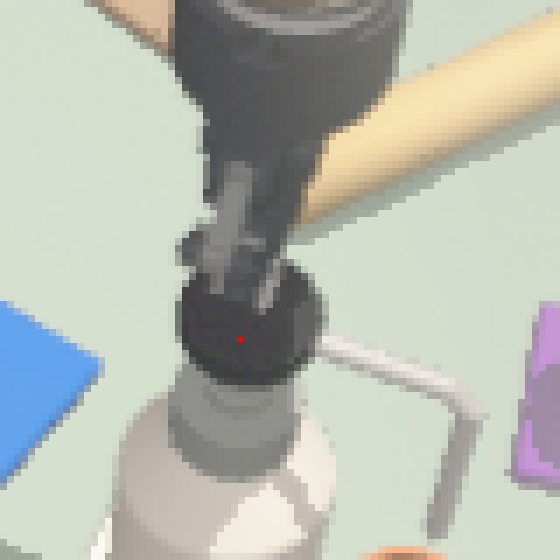

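The tip is now over the middle of the head at crop (247,305), and the head hasn't moved. The tip is simply higher than the TCP reads, so I'll continue to contact.

Emit:
arm_command(
  fingers=[1,1,1],
  linear=[
    [0,0,0.3],
    [0,0,0.2],
    [0,0,0],
  ],
  turn=[
    [0,0,0],
    [0,0,0],
    [0,0,0],
  ],
)

```text
time: 5.22
tool_pos: [450.3, 233.9, 215.0]
tool_rot: [0.0, 0.98, 0.197, -0.0]
ft_force: [-0.1, 0.2, 0.5]
width: 0.1
grasp_force: 0.0
```

Emit:
arm_command(
  fingers=[1,1,1],
  linear=[
    [0,0,0.3],
    [0,0,0.2],
    [0,0,0],
  ],
  turn=[
    [0,0,0],
    [0,0,0],
    [0,0,0],
  ],
)

```text
time: 5.47
tool_pos: [450.8, 234.0, 210.7]
tool_rot: [-0.0, 0.98, 0.197, 0.0]
ft_force: [0.3, -0.4, 2.2]
width: 0.1
grasp_force: 1.3
```

Emit:
arm_command(
  fingers=[1,1,1],
  linear=[
    [0,0,0.3],
    [0,0,0.2],
    [0,0,0],
  ],
  turn=[
    [0,0,0],
    [0,0,0],
    [0,0,0],
  ],
)

```text
time: 5.72
tool_pos: [450.8, 234.0, 205.6]
tool_rot: [-0.0, 0.98, 0.197, 0.0]
ft_force: [-0.2, 0.7, 3.8]
width: 0.1
grasp_force: 1.7
```

Contact came at about 212, so I expect the first stop near 197 and the bottom near 187.

Emit:
arm_command(
  fingers=[1,1,1,1],
  linear=[
    [0,0,0.3],
    [0,0,0.3],
    [0,0,0],
    [0,0,0],
  ],
  turn=[
    [0,0,0],
    [0,0,0],
    [0,0,0],
    [0,0,0],
  ],
)

```text
time: 6.05
tool_pos: [450.8, 234.0, 199.7]
tool_rot: [-0.0, 0.98, 0.197, 0.0]
ft_force: [0.4, 0.5, 5.2]
width: -0.2
grasp_force: 2.1
```

Emit:
arm_command(
  fingers=[1,1,1,1],
  linear=[
    [0,0,0.3],
    [0,0,0.3],
    [0,0,0],
    [0,0,0],
  ],
  turn=[
    [0,0,0],
    [0,0,0],
    [0,0,0],
    [0,0,0],
  ],
)

```text
time: 6.38
tool_pos: [451.0, 234.0, 195.2]
tool_rot: [0.0, 0.98, 0.197, 0.0]
ft_force: [-3.2, -1.3, 9.7]
width: -0.1
grasp_force: 4.8
```

Emit:
arm_command(
  fingers=[1,1,1,1],
  linear=[
    [0,0,0.2],
    [0,0,0.2],
    [0,0,0],
    [0,0,0],
  ],
  turn=[
    [0,0,0],
    [0,0,0],
    [0,0,0],
    [0,0,0],
  ],
)

```text
time: 6.72
tool_pos: [451.1, 234.1, 191.7]
tool_rot: [0.0, 0.98, 0.197, 0.001]
ft_force: [-3.9, -1.5, 10.8]
width: -0.3
grasp_force: 5.5
```

Emit:
arm_command(
  fingers=[1,1,1,1],
  linear=[
    [0,0,0.2],
    [0,0,0.2],
    [0,0,0],
    [0,0,0],
  ],
  turn=[
    [0,0,0],
    [0,0,0],
    [0,0,0],
    [0,0,0],
  ],
)

```text
time: 7.05
tool_pos: [451.1, 234.1, 188.1]
tool_rot: [0.0, 0.98, 0.197, 0.001]
ft_force: [-3.9, -1.3, 12.9]
width: -0.0
grasp_force: 6.2
```

Emit:
arm_command(
  fingers=[1,1,1,1],
  linear=[
    [0,0,0.15],
    [0,0,0],
    [0,0,0],
    [0,0,0],
  ],
  turn=[
    [0,0,0],
    [0,0,0],
    [0,0,0],
    [0,0,0],
  ],
)

```text
time: 7.38
tool_pos: [451.1, 234.1, 186.9]
tool_rot: [0.0, 0.98, 0.197, 0.001]
ft_force: [-4.0, -3.0, 13.3]
width: -0.0
grasp_force: 6.4
```

Emit:
arm_command(
  fingers=[1,1,1,1],
  linear=[
    [0,0,0.15],
    [0,0,0],
    [0,0,0],
    [0,0,0],
  ],
  turn=[
    [0,0,0],
    [0,0,0],
    [0,0,0],
    [0,0,0],
  ],
)

```text
time: 7.72
tool_pos: [451.3, 234.1, 186.2]
tool_rot: [0.0, 0.98, 0.197, 0.001]
ft_force: [-5.9, -2.3, 16.2]
width: -0.0
grasp_force: 7.9
```

Emit:
arm_command(
  fingers=[1,1,1,1],
  linear=[
    [0,0,0.1],
    [0,0,0],
    [0,0,0],
    [0,0,0],
  ],
  turn=[
    [0,0,0],
    [0,0,0],
    [0,0,0],
    [0,0,0],
  ],
)

```text
time: 8.05
tool_pos: [451.4, 234.2, 186.2]
tool_rot: [0.0, 0.98, 0.197, 0.001]
ft_force: [-6.3, -2.9, 19.2]
width: -0.3
grasp_force: 9.5
```

The head has stopped at 186.2 and the force is climbing, so this is the solid stop. I'll press slightly firmer, hold, then let it rise.

Emit:
arm_command(
  fingers=[1,1,1,1,1,1,1,1,1,1,1,1,1,1,1,1],
  linear=[
    [0,0,0.1],
    [0,0,0],
    [0,0,0],
    [0,0,0],
    [0,0,0],
    [0,0,0],
    [0,0,0],
    [0,0,0],
    [0,0,0],
    [0,0,0],
    [0,0,0],
    [0,0,0],
    [0,0,0],
    [0,0,0],
    [0,0,0],
    [0,0,0],
  ],
  turn=[
    [0,0,0],
    [0,0,0],
    [0,0,0],
    [0,0,0],
    [0,0,0],
    [0,0,0],
    [0,0,0],
    [0,0,0],
    [0,0,0],
    [0,0,0],
    [0,0,0],
    [0,0,0],
    [0,0,0],
    [0,0,0],
    [0,0,0],
    [0,0,0],
  ],
)

```text
time: 9.38
tool_pos: [451.5, 234.2, 186.2]
tool_rot: [0.0, 0.98, 0.197, 0.001]
ft_force: [-9.0, -2.9, 22.8]
width: -0.0
grasp_force: 11.1
```

Emit:
arm_command(
  fingers=[1,1,1,1,1,1,1,1,1,1,1,1,1,1,1,1,1,1,1,1],
  linear=[
    [0,0,-0.5],
    [0,0,-0.5],
    [0,0,-0.5],
    [0,0,-0.5],
    [0,0,-0.5],
    [0,0,-0.5],
    [0,0,-0.5],
    [0,0,-0.5],
    [0,0,-1],
    [0,0,-1],
    [0,0,-1],
    [0,0,-1.5],
    [0,0,-1.5],
    [0,0,-1.5],
    [0,0,-1.5],
    [0,0,0],
    [0,0,0],
    [0,0,0],
    [0,0,0],
    [0,0,0],
  ],
  turn=[
    [0,0,0],
    [0,0,0],
    [0,0,0],
    [0,0,0],
    [0,0,0],
    [0,0,0],
    [0,0,0],
    [0,0,0],
    [0,0,0],
    [0,0,0],
    [0,0,0],
    [0,0,0],
    [0,0,0],
    [0,0,0],
    [0,0,0],
    [0,0,0],
    [0,0,0],
    [0,0,0],
    [0,0,0],
    [0,0,0],
  ],
)

```text
time: 11.05
tool_pos: [450.1, 233.8, 309.3]
tool_rot: [0.0, 0.98, 0.197, -0.001]
ft_force: [1.0, -0.4, 0.7]
width: 0.2
grasp_force: 0.0
```

```bash
python3 - <<'E'
from h import *
o=bot.get_obs();print(o["time"],o["tool_pos"],o["ft_force"])
im=imaging.read_camera("scene")[...,::-1].copy();old=cv2.imread("pics/scene0.png")
f=lambda a:cv2.resize(a[120:240,310:430],(400,400),interpolation=cv2.INTER_CUBIC)
cv2.imwrite("pics/end.png",np.hstack([f(old),f(im)]))
E
```

```text
11.05 [450.10331573 233.78416375 309.2860836 ] [ 1.04527787 -0.4110114   0.65915681]
```

View pics/end.png

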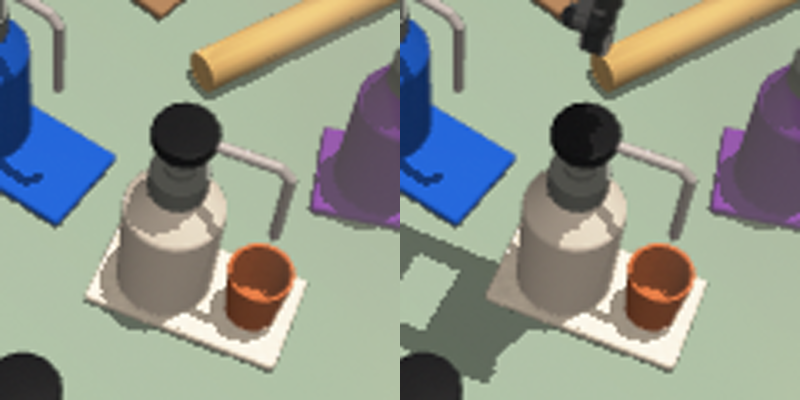

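The before and after crops match: the head is back at full height (185,133), the beaker hasn't moved (260,285), and the gripper is clear above.

```bash
python3 -c "
from rig import bot
print(bot.job_done())"
```

```text
the job is handed in; nothing more can be done
None
```

I pressed the pump with the beaker under its spout through both stops to the bottom, held it there for over a second, and let it come all the way back up; the beaker stayed in place, the other two pumps were not pressed, and the job was handed in at about 11 s.

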